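# Shut the rivet box and pack it into the tool case

### The arm

A 6-joint arm with a two-finger parallel gripper is mounted at the origin on the work surface. World frame = base frame: x ahead of the robot, y to its left, z up, the work surface at z = 0. Lengths are in m, angles in rad, forces in N, time in s.
With the tool pointing down it reaches from about 0.35 to 0.975 m from the base axis. Payload 4.9 kg.
Tool frame: the origin (TCP) lies between the finger pads; the fingertips stand 22 mm ahead of it and the grasp point (between the pads) lies 3 mm ahead of it; z points along the fingers, y is the line along which they close (so a half turn about z gives the same grasp; the last joint's range is limited). The gripper opens to 85 mm and grips with 20 to 120 N. Pads are 22 mm wide; open, the fingers measure 114 mm over their backs; the gripper's body (76 mm by 85 mm) begins 54 mm behind the grasp point. The pads swing forward as they close: fully open they stand 13 mm farther back than shut.
Start: joints at [-1.268, 0.053, 1.613, -0, 1.476, -0.119], TCP at [0.256, -0.57, 0.253] pointing down, gripper open.
Joint ranges: [-3.01, 3.01], [-1.01, 2.22], [0.06, 2.58], [-1.02, 4.17], [0.09, 2.62], [-3.14, 3.14]. Speed limits (rad/s): [2.57, 2.57, 3.14, 3.14, 3.14, 3.14].

### API

Orientations are given as a unit quaternion [w, x, y, z].
In Python, from plant import state, grab_frame, get_calibration, job_done, recognise, regions_of gives the robot as it stands.
- The arm moves only by the tool apply_moves, never from a script. Its argument "targets" is a list of rows, each an object with "translation": the shift along the tool's x, y, z normalised to -1 to 1, where 1 is 100 mm, a list of three; "twist": the turn about the tool's z normalised to -1 to 1, where 1 is 0.1 rad; "hand": the opening, from 0 (shut) to 1 (fully open). A call has 1 to 8 rows; each row shifts and turns the commanded pose from where the row before left it, along the tool's axes as they then stand; what a row does not reach is not made up. A row lasts 1/10 s, in which the tool goes at most 50 mm and 8.59 degrees, less where a joint would pass 70% of its speed; a pose out of reach is approached as far as the arm can. A call with a number of a shift or a turn outside -1 to 1 is refused whole. A call with a gripper value outside its range is refused whole. The fingers move at their own pace and stop on an object; the grip force is fixed at half the most. Time passes only in rows, so rows that do not move let the fingers close. It gives the time, the measured TCP pose, the force, the opening and the grip force at its end, in the units of the state.
- state(): the state, without advancing time (a new reading comes with each control period).
- grab_frame(name): name is "side" or "top"; returns the picture (420x560x3 uint8, red, green, blue); there is no depth.
- get_calibration(name): a dict with "camera_matrix" (3x3 intrinsics, pixels), "D" ([k1, k2, p1, p2, k3] as OpenCV has them; the pictures are not rectified), "pose" (4x4, takes a point from camera to world coordinates). Camera axes: x right, y up, looking along -z (the intrinsics and any distortion apply to the point x, -y, -z); pixel columns grow to the right and rows downward; lengths in m; the calibration is good to about 2 mm. A picture is of the moment at which its call begins. get_calibration takes no time and is no camera call.
- job_done(): hands the job in; it is judged then, once.
Trained networks look in the newest picture that a camera, given by its name, has taken for a name from the list of things; names that differ only in an ending like _2 or _b are one class to them, and where a whole thing is asked for, a point or a joint stands for the part that bears it (a point fixed in the world has none). Each returns a list of dicts, best first, with "score" (0 to 1); they miss things now and then, are a little off and sometimes report something else, mostly with a low value. They report only what shows in the picture. A call takes as long as a camera call. They do not tell look-alikes from the thing itself.
- recognise(camera, query): "point" ([x, y, z] in m, in world coordinates, good to about 4 mm: the middle of the surface that is visible of it).
- regions_of(camera, query): "pixels" (420x560 bool, what is visible of it).
The state is a dict: "time": time; "joint_pos": joint angles; "joint_vel": joint speeds; "joint_efforts": joint torques, N m; "tool_pos": TCP position; "tool_rot": TCP orientation; "contact_force": force on the tool from outside, world axes, zero at the start; "ft_torque": the same for the moment, N m; "gripper_width": opening from 0.0 (shut) to 1.0 (fully open); "grasp_force": force on a finger pad.
Only numpy, scipy, OpenCV 4.12 (cv2) and the standard library are available. Lean on these libraries where they do the work, as an engineer would, in place of code of your own. Each camera call takes 0.05 s, during which the arm holds its last target. There are 200 camera calls.

### The job

One of the two small grey rivet boxes on the repair bench was left with its hinged lid folded open, and with its lid standing up it is too tall for the black tool case. Fold its lid fully shut first, then lift the box over the rim and set it gently, without dropping it, flat on the floor of the deep half of the case, right way up with its lid still shut.

Things in the scene. Friction and masses are not known exactly. Their poses are not given: they have to be found in the camera images.
- box_center (a point): centre, 20 mm above the underside, of the loose OPEN rivet box: grey plastic, shut size 84 (x) x 56 (y) x 40 mm (tub 32, flat lid 8), 0.25 to 0.4 kg, rivets inside. Its +x points to the hinge, away from the robot within 30 degrees; z up. On its -x front a black catch sticks out 3 mm. Grip it across y. The like box nearer the robot, already shut, stays out
- lid (a joint): lid angle of that box: 0 shut, positive open, starts at 1.7 to 2.05 rad (leaning back past upright, away from the robot). Hinge line: parallel to the box's y, 42 mm from box_center along +x and 12 mm above it. Lid: plate 84 mm from hinge to free edge, 56 wide, 8 thick. Stiff hinge: it stays at any angle, moves under 1 N at its edge and stops at 0 on the tub
- lid_edge (a point): middle of the free edge of that lid (84 mm from the hinge line, half-way through its 8 mm thickness)
- case_floor (a point): centre of the grey floor, 6 mm above the bench, of the fixed black open tool case: inside 108 mm (x) by 140 mm (y), walls 6 mm, rim 62 mm above the bench. x points away from the robot within 20 degrees, z up. A handle sticks out 26 mm at -x; its own lid slopes to the bench over 120 mm at +x. It is left or right of the box; the blue basket of wheels opposite is not it
Not all that is in view belongs to the job. Leave any purple look-alike of the part that bears box_center alone.

How it is judged:
By the outcome, as a careful person would: the job done as asked, in the order asked, and still so for the second after the job is handed in, with the robot touching nothing.
It also fails if it takes over 51 s, if anything falls off the work surface, if the arm or the gripper's body presses on something with over 40 N, if the wrist force passes 120 N, or if a joint passes its speed limit or range.

## Working session

There is one attempt and no reset: what is moved stays moved. The work goes in short steps, Python scripts to look and compute and a tool call to move; the robot and the scene stay as the last step left them, time stands still between calls to the robot, and variables do not carry over. Pictures are saved under pics/ and viewed, at most 10 in all, crops included, and the job is handed in when it is done.

Besides the shell and the picture viewer there is one more tool, called after ">>>" by a JSON object that holds its "method" and its "body", one argument or row to a line. apply_moves: Moves the arm, as the interface text tells. Its arguments: {"type":"object","properties":{"targets":{"type":"array"}},"required":["targets"]}

```bash
mkdir -p pics; cat > h.py <<'E'
import numpy as np,cv2
from plant import *
E
python3 - <<'E'
from h import *
for c in("top","side"):
    im=grab_frame(c);cv2.imwrite(f"pics/{c}0.png",im[:,:,::-1])
    for q in("box_center","lid_edge","case_floor","lid"):
        print(c,q,[(np.round(d["point"],3).tolist(),round(d["score"],2)) for d in recognise(c,q)])
s=state();print(s["time"],s["tool_pos"],s["tool_rot"],s["gripper_width"])
for c in("top","side"):print(get_calibration(c))
E
```

```text
top box_center [([0.634, -0.108, 0.038], 0.91)]
top lid_edge [([0.638, -0.109, 0.038], 0.79), ([0.582, 0.022, 0.078], 0.75), ([0.546, 0.005, 0.02], 0.34)]
top case_floor [([0.585, 0.286, 0.024], 0.98)]
top lid [([0.583, 0.014, 0.078], 0.97), ([0.641, -0.109, 0.038], 0.78)]
side box_center [([0.639, -0.128, 0.041], 0.92)]
side lid_edge [([0.638, -0.12, 0.044], 0.95), ([0.582, 0.015, 0.075], 0.64)]
side case_floor [([0.569, 0.262, 0.033], 0.72)]
side lid [([0.583, 0.01, 0.074], 0.94), ([0.638, -0.12, 0.043], 0.66)]
0.5 [ 0.25585376 -0.57017971  0.25327159] [-3.86030212e-05  9.77841765e-01  2.09345363e-01 -1.46641709e-05] 0.9946159057827486
{'camera_matrix': array([[444.63898211,   0.        , 279.26112471],
       [  0.        , 444.63898211, 205.50281332],
       [  0.        ,   0.        ,   1.        ]]), 'D': array([0.00540722, 0.        , 0.        , 0.        , 0.        ]), 'pose': array([[-0.01296338,  0.99896218, -0.04366354,  0.49266856],
       [-0.99985538, -0.01343095, -0.010432  , -0.00722283],
       [-0.01100762,  0.04352199,  0.99899183,  1.02289594],
       [ 0.        ,  0.        ,  0.        ,  1.        ]])}
{'camera_matrix': array([[382.88059368,   0.        , 281.27335647],
       [  0.        , 382.88059368, 206.82625819],
       [  0.        ,   0.        ,   1.        ]]), 'D': array([-0.07286267,  0.        ,  0.        ,  0.        ,  0.        ]), 'pose': array([[ 0.99523014,  0.05841655, -0.07813108,  0.49929454],
       [-0.09727357,  0.53345146, -0.84021866, -0.65076422],
       [-0.00740354,  0.84381103,  0.53658936,  0.48160968],
       [ 0.        ,  0.        ,  0.        ,  1.        ]])}
```

View pics/top0.png

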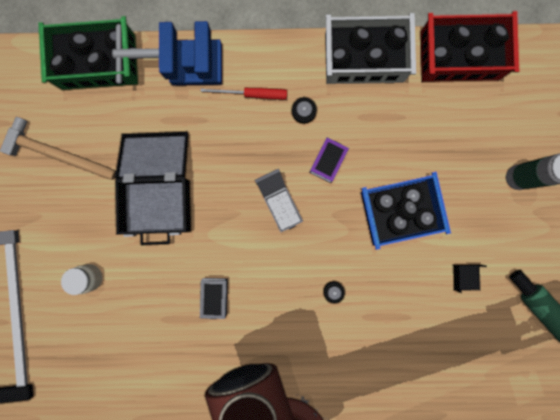

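View pics/side0.png

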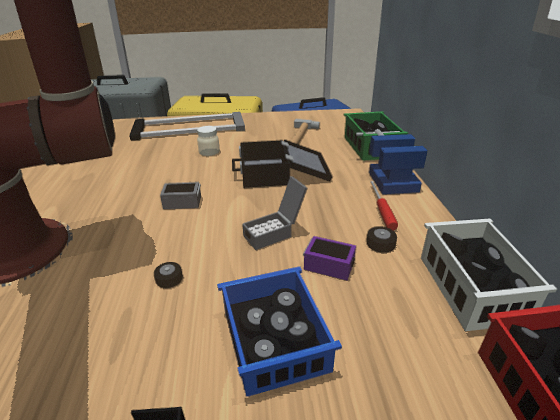

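The top view shows the open tub at about (283,210) with its lid at (271,184). The shut box is at (213,298), the purple look-alike at (329,160) and the case at (155,205), to the left. I'll fit box and case models to the masks next.

```bash
cat >> h.py <<'E'
from scipy.optimize import differential_evolution,minimize
CAL={c:get_calibration(c) for c in("top","side")}
def proj(c,P):
    k=CAL[c];T=np.linalg.inv(k["pose"]);q=np.atleast_2d(P)@T[:3,:3].T+T[:3,3]
    q=q*[1,-1,-1]
    return cv2.projectPoints(q.reshape(-1,1,3),np.zeros(3),np.zeros(3),k["camera_matrix"],k["D"])[0].reshape(-1,2)
def cuboid(x0,x1,y0,y1,z0,z1):
    return np.array([[x,y,z] for x in(x0,x1) for y in(y0,y1) for z in(z0,z1)])
def R(a):
    c,s=np.cos(a),np.sin(a);return np.array([[c,-s,0],[s,c,0],[0,0,1]])
def boxparts(p,dz=0):
    x,y,a,t=p
    tub=cuboid(-.042,.042,-.028,.028,0,.032)
    l=cuboid(-.084,0,-.028,.028,0,.008)  # from hinge (z=.032)
    ct,st=np.cos(t),np.sin(t)
    l=np.c_[l[:,0]*ct+l[:,2]*st+.042,l[:,1],-l[:,0]*st+l[:,2]*ct+.032]
    return [q@R(a).T+[x,y,dz] for q in(tub,l)]
def caseparts(p):
    x,y,a=p
    b=cuboid(-.06,.06,-.076,.076,0,.062)
    l=np.array([[.06,s*.076,.062] for s in(1,-1)]+[[.06,s*.076,.05] for s in(1,-1)]+[[.18,s*.076,z] for s in(1,-1) for z in(0,.006)])
    return [q@R(a).T+[x,y,0] for q in(b,l)]
S=3
def sil(c,parts):
    m=np.zeros((420*S,560*S),np.uint8)
    for q in parts:
        h=cv2.convexHull(((proj(c,q)+.5)*S).astype(np.float32)); cv2.fillConvexPoly(m,np.round(h*8).astype(np.int32),1,shift=3)
    return m
def up(m): return cv2.resize(m.astype(np.float32),None,fx=S,fy=S)>.5
def greymask(im,parts0,c,grow=40):
    hsv=cv2.cvtColor(im,cv2.COLOR_RGB2HSV); m=(hsv[:,:,1]<75)
    roi=cv2.dilate(sil(c,parts0),np.ones((grow,grow)))[S//2::S,S//2::S]>0
    m=(m&roi).astype(np.uint8)
    m=cv2.morphologyEx(m,cv2.MORPH_CLOSE,np.ones((5,5)))
    n,L,st,_=cv2.connectedComponentsWithStats(m)
    k=1+np.argmax(st[1:,4]);return L==k
def fit(f,masks,p0,w):
    U={c:up(m) for c,m in masks.items()}
    def cost(p): return sum(np.mean([1-(U[c]&(s:=sil(c,f(p))>0)).sum()/(U[c]|s).sum()]) for c in U)
    r=differential_evolution(cost,[(a-b,a+b) for a,b in zip(p0,w)],maxiter=25,popsize=8,seed=1,polish=False)
    return r.x,r.fun
E
python3 - <<'E'
from h import *
ims={c:cv2.imread(f"pics/{c}0.png")[:,:,::-1].copy() for c in("top","side")}
# initial guess of centre by pixel inversion: z~.02
def back(c,uv,z):
    return minimize(lambda p:((proj(c,[[p[0],p[1],z]])[0]-uv)**2).sum(),[.5,0],method="Nelder-Mead").x
b=back("top",(283,210),.03);cs=back("top",(155,205),.06);print(b,cs)
out=[]
for f,p0,w in((boxparts,[*b,.4,1.87],[.02,.02,.3,.25]),(caseparts,[*cs,0],[.02,.02,.3])):
    M={c:greymask(ims[c],f(p0),c) for c in ims}
    p,e=fit(f,M,p0,w);print(f.__name__,np.round(p,4),e)
    for c in ims:
        s=sil(c,f(p));K=out
        big=cv2.resize(ims[c],None,fx=S,fy=S)[:,:,::-1].copy()
        cv2.drawContours(big,cv2.findContours(s,0,2)[0],-1,(0,0,255),1)
        cv2.drawContours(big,cv2.findContours(up(M[c]).astype(np.uint8),0,2)[0],-1,(0,255,0),1)
        u,v=(proj(c,f(p)[0]).mean(0)*S).astype(int)
        out.append(cv2.resize(big[max(v-190,0):,max(u-200,0):][:300,:400],(400,300)))
cv2.imwrite("pics/fit.png",np.vstack([np.hstack(out[:2]),np.hstack(out[2:])]))
E
```

```text
[ 0.52588335 -0.00508199] [0.53948705 0.27290496]
boxparts [ 0.527  -0.0057  0.4446  1.9519] 0.1236978233845617
caseparts [0.5355 0.2856 0.0336] 0.21974695906944164
```

View pics/fit.png

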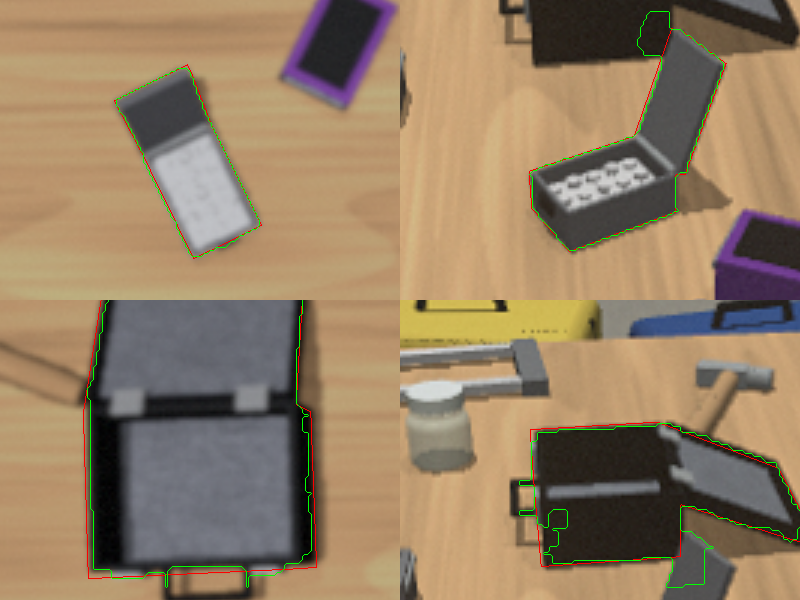

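```bash
cat >> h.py <<'E'
B=np.array([.527,-.0057]);BY=.445;C=np.array([.5355,.2856]);CY=.034
def rem(xy,z,yaw):
    s=state();q=s["tool_rot"];from scipy.spatial.transform import Rotation as Ro
    Rm=Ro.from_quat([q[1],q[2],q[3],q[0]]).as_matrix()
    d=Rm.T@(np.array([*xy,z])-s["tool_pos"]);yw=np.arctan2(Rm[1,0],Rm[0,0])
    print("t",round(s["time"],2),"tool delta/100mm",np.round(d*10,3),"twist",round((yw-yaw)*10,3),"tilt",round(Rm[2,2],4),"f",np.round(s["contact_force"],1),"w",round(s["gripper_width"],3))
def bx(x,y=0): return B+R(BY)[:2,:2]@[x,y]
E
python3 -c "
from h import *
rem(bx(.13),.22,BY)"
```

```text
t 0.5 tool delta/100mm [ 6.085 -4.07   0.333] twist -0.232 tilt -1.0 f [ 0.5  0.4 -0.1] w 0.995
```

>>> {"method": "apply_moves", "body": {
  "targets": [
    {"translation":[0.3,-0.2,0],"twist":-0.23,"hand":0},
    {"translation":[0.3,-0.2,0],"twist":0,"hand":0},
    {"translation":[0.3,-0.2,0],"twist":0,"hand":0},
    {"translation":[0.3,-0.2,0],"twist":0,"hand":0},
    {"translation":[0.3,-0.2,0],"twist":0,"hand":0},
    {"translation":[0.3,-0.2,0],"twist":0,"hand":0},
    {"translation":[0.3,-0.2,0],"twist":0,"hand":0},
    {"translation":[0.3,-0.2,0],"twist":0,"hand":0}
  ]
}}

```text
time: 1.3
tool_pos: [0.405, -0.3216, 0.2535]
tool_rot: [0.0, 0.975, 0.22, 0.0]
contact_force: [1.3, -0.0, -0.6]
gripper_width: -0.003
grasp_force: 0.0
```

```bash
python3 -c "
from h import *
rem(bx(.13),.22,BY)"
```

```text
t 1.3 tool delta/100mm [ 3.761 -2.328  0.335] twist -0.004 tilt -1.0 f [ 1.3 -0.  -0.6] w -0.003
```

>>> {"method": "apply_moves", "body": {
  "targets": [
    {"translation":[0.4,-0.25,0],"twist":0,"hand":0},
    {"translation":[0.4,-0.25,0],"twist":0,"hand":0},
    {"translation":[0.4,-0.25,0],"twist":0,"hand":0},
    {"translation":[0.4,-0.25,0],"twist":0,"hand":0},
    {"translation":[0.4,-0.25,0.05],"twist":0,"hand":0},
    {"translation":[0.4,-0.25,0.1],"twist":0,"hand":0},
    {"translation":[0.4,-0.25,0.1],"twist":0,"hand":0},
    {"translation":[0.4,-0.25,0.08],"twist":0,"hand":0}
  ]
}}

```text
time: 2.1
tool_pos: [0.6079, -0.0028, 0.2199]
tool_rot: [0.0, 0.975, 0.221, 0.0]
contact_force: [0.7, -0.4, -0.1]
gripper_width: -0.001
grasp_force: 0.0
```

>>> {"method": "apply_moves", "body": {
  "targets": [
    {"translation":[0.3,-0.2,0],"twist":0,"hand":0},
    {"translation":[0.1,0,0],"twist":0,"hand":0},
    {"translation":[0,0,0],"twist":0,"hand":0}
  ]
}}

```text
time: 2.4
tool_pos: [0.6354, 0.0312, 0.2203]
tool_rot: [0.0, 0.975, 0.221, -0.0]
contact_force: [0.7, -0.7, -0.1]
gripper_width: -0.003
grasp_force: 0.0
```

```bash
python3 -c "
from h import *
rem(bx(.13),.119,BY)"
```

```text
t 2.4 tool delta/100mm [ 0.163 -0.134  1.012] twist 0.016 tilt -1.0 f [ 0.7 -0.7 -0.1] w -0.003
```

>>> {"method": "apply_moves", "body": {
  "targets": [
    {"translation":[0.16,-0.13,0],"twist":0,"hand":0},
    {"translation":[0,0,0.25],"twist":0,"hand":0},
    {"translation":[0,0,0.25],"twist":0,"hand":0},
    {"translation":[0,0,0.25],"twist":0,"hand":0},
    {"translation":[0,0,0.25],"twist":0,"hand":0},
    {"translation":[0,0,0],"twist":0,"hand":0}
  ]
}}

```text
time: 3.0
tool_pos: [0.6405, 0.0485, 0.1159]
tool_rot: [-0.001, 0.976, 0.22, -0.004]
contact_force: [-0.6, -0.3, -1.0]
gripper_width: -0.001
grasp_force: 0.0
```

```bash
python3 - <<'E'
from h import *
rem(bx(.13),.119,BY)
o=[]
for c in("top","side"):
    im=grab_frame(c);u,v=(proj(c,[[.57,.02,.08]])[0]).astype(int)
    o.append(cv2.resize(im[v-50:v+50,u-65:u+65,::-1],None,fx=3,fy=3))
cv2.imwrite("pics/a.png",np.hstack(o))
E
```

```text
t 3.0 tool delta/100mm [ 0.042  0.001 -0.031] twist -0.017 tilt -1.0 f [-0.6 -0.3 -1. ] w -0.001
```

View pics/a.png

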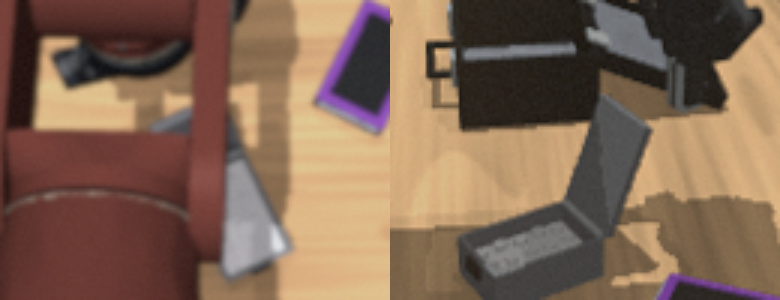

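The side view shows the fingers at about (690,90) in the crop. They are behind the lid, whose edge is at (620,105), and clear of it. I'll push now.

>>> {"method": "apply_moves", "body": {
  "targets": [
    {"translation":[-0.12,0,0],"twist":0,"hand":0},
    {"translation":[-0.12,0,0],"twist":0,"hand":0},
    {"translation":[-0.12,0,0],"twist":0,"hand":0},
    {"translation":[-0.12,0,0],"twist":0,"hand":0},
    {"translation":[-0.12,0,0],"twist":0,"hand":0},
    {"translation":[-0.05,0,0],"twist":0,"hand":0},
    {"translation":[0,0,0],"twist":0,"hand":0}
  ]
}}

```text
time: 3.8
tool_pos: [0.584, 0.0208, 0.1202]
tool_rot: [-0.0, 0.975, 0.22, -0.0]
contact_force: [-0.4, -0.6, -0.0]
gripper_width: -0.006
grasp_force: 0.0
```

```bash
python3 -c "
from h import *
rem(bx(.061),.119,BY)
print([(c,q,[(np.round(d['point'],3),round(d['score'],2)) for d in (grab_frame(c),recognise(c,q))[1]]) for c in ('side',) for q in ('lid',)])"
```

```text
t 3.8 tool delta/100mm [-0.019 -0.006  0.012] twist -0.008 tilt -1.0 f [-0.4 -0.6 -0. ] w -0.006
[('side', 'lid', [(array([0.572, 0.001, 0.079]), 0.65), (array([ 0.641, -0.115,  0.042]), 0.58)])]
```

>>> {"method": "apply_moves", "body": {
  "targets": [
    {"translation":[-0.1,0,0.01],"twist":0,"hand":0},
    {"translation":[-0.1,0,0.02],"twist":0,"hand":0},
    {"translation":[-0.08,0,0.02],"twist":0,"hand":0},
    {"translation":[-0.08,0,0.04],"twist":0,"hand":0},
    {"translation":[-0.07,0,0.04],"twist":0,"hand":0},
    {"translation":[-0.07,0,0.05],"twist":0,"hand":0},
    {"translation":[-0.06,0,0.06],"twist":0,"hand":0},
    {"translation":[-0.06,0,0.06],"twist":0,"hand":0}
  ]
}}

```text
time: 4.7
tool_pos: [0.5283, -0.0057, 0.0896]
tool_rot: [-0.0, 0.975, 0.221, -0.0]
contact_force: [-0.2, 0.6, -0.2]
gripper_width: 0.001
grasp_force: 0.1
```

```bash
python3 -c "
from h import *
rem(bx(-.012),.062,BY)
print([(c,q,[(np.round(d['point'],3),round(d['score'],2)) for d in (grab_frame(c),recognise(c,q))[1]]) for c in ('side',) for q in ('lid',)])"
```

```text
t 4.7 tool delta/100mm [-0.132 -0.006  0.276] twist -0.003 tilt -1.0 f [-0.2  0.6 -0.2] w 0.001
[('side', 'lid', [(array([ 0.639, -0.117,  0.041]), 0.66), (array([ 0.539, -0.021,  0.067]), 0.63)])]
```

>>> {"method": "apply_moves", "body": {
  "targets": [
    {"translation":[-0.05,0,0.06],"twist":0,"hand":0},
    {"translation":[-0.04,0,0.06],"twist":0,"hand":0},
    {"translation":[-0.03,0,0.06],"twist":0,"hand":0},
    {"translation":[-0.01,0,0.05],"twist":0,"hand":0},
    {"translation":[0,0,0.03],"twist":0,"hand":0},
    {"translation":[0,0,0.01],"twist":0,"hand":0},
    {"translation":[0,0,0.0],"twist":0,"hand":0}
  ]
}}

```text
time: 5.5
tool_pos: [0.5172, -0.011, 0.0632]
tool_rot: [-0.0, 0.975, 0.221, -0.0]
contact_force: [0.3, -0.5, 0.1]
gripper_width: 0.001
grasp_force: 0.0
```

```bash
python3 -c "
from h import *
rem(bx(-.012),.062,BY)"
```

```text
t 5.5 tool delta/100mm [-0.009 -0.006  0.012] twist -0.001 tilt -1.0 f [ 0.3 -0.5  0.1] w 0.001
```

Press gently 1 mm at a time until I feel contact.

>>> {"method": "apply_moves", "body": {
  "targets": [
    {"translation":[0,0,0.01],"twist":0,"hand":0},
    {"translation":[0,0,0.01],"twist":0,"hand":0},
    {"translation":[0,0,0.0],"twist":0,"hand":0}
  ]
}}

```text
time: 5.8
tool_pos: [0.5175, -0.0111, 0.0619]
tool_rot: [0.0, 0.975, 0.221, 0.0]
contact_force: [-1.7, -0.2, 2.7]
gripper_width: 0.002
grasp_force: 1.8
```

>>> {"method": "apply_moves", "body": {
  "targets": [
    {"translation":[0,0,0.01],"twist":0,"hand":0},
    {"translation":[0,0,0.0],"twist":0,"hand":0}
  ]
}}

```text
time: 6.0
tool_pos: [0.5176, -0.0111, 0.0618]
tool_rot: [0.0, 0.975, 0.221, -0.0]
contact_force: [-5.4, 1.0, 10.0]
gripper_width: 0.001
grasp_force: 4.9
```

Firm contact came at a tip height of 40 mm, so the lid is shut. I'll lift, open the hand and look again.

>>> {"method": "apply_moves", "body": {
  "targets": [
    {"translation":[0,0,-0.2],"twist":0,"hand":0},
    {"translation":[0,0,-0.4],"twist":0,"hand":1},
    {"translation":[0,0,-0.4],"twist":0,"hand":1},
    {"translation":[-0.4,0,-0.2],"twist":0,"hand":1},
    {"translation":[-0.4,0,0],"twist":0,"hand":1},
    {"translation":[-0.4,0,0],"twist":0,"hand":1},
    {"translation":[0,0,0],"twist":0,"hand":1}
  ]
}}

```text
time: 6.7
tool_pos: [0.4059, -0.0635, 0.1794]
tool_rot: [0.0, 0.976, 0.219, -0.0]
contact_force: [0.8, -0.1, -0.0]
gripper_width: 0.994
grasp_force: 0.0
```

```bash
python3 - <<'E'
from h import *
ims={c:grab_frame(c) for c in("top","side")}
def shut(p): return [boxparts([*p,0])[0]+0, boxparts([*p,0])[1]]
p0=[*B,BY];o=[];M={c:greymask(ims[c],shut(p0),c,24) for c in ims}
P={}
for k in(("side",),("top","side")):
    P[k]=fit(shut,{c:M[c] for c in k},p0,[.012,.012,.15]);print(k,P[k])
for c in ims:
    big=cv2.resize(ims[c],None,fx=S,fy=S)[:,:,::-1].copy()
    cv2.drawContours(big,cv2.findContours(sil(c,shut(P[k][0])),0,2)[0],-1,(0,0,255),1)
    cv2.drawContours(big,cv2.findContours(up(M[c]).astype(np.uint8),0,2)[0],-1,(0,255,0),1)
    u,v=(proj(c,[[*B,.02]])[0]*S).astype(int);o.append(big[v-150:v+150,u-200:u+200])
cv2.imwrite("pics/b.png",np.hstack(o));rem(B,.15,BY)
E
```

```text
('side',) (array([ 0.52743643, -0.00642537,  0.43253927]), np.float64(0.02898099096291684))
('top', 'side') (array([ 0.5275508 , -0.00545163,  0.43671232]), np.float64(0.10209915206969777))
t 6.8 tool delta/100mm [ 1.314 -0.009  0.305] twist -0.015 tilt -1.0 f [ 0.2 -0.2  1.1] w 0.994
```

View pics/b.png

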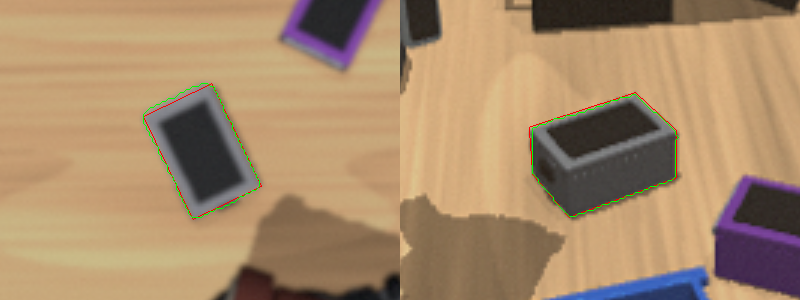

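The box is shut, its outline matches the model, and it has hardly moved. Next I'll move over it and grasp.

>>> {"method": "apply_moves", "body": {
  "targets": [
    {"translation":[0.4,0,0],"twist":0.07,"hand":1},
    {"translation":[0.4,0,0],"twist":0,"hand":1},
    {"translation":[0.4,0,0.2],"twist":0,"hand":1},
    {"translation":[0.12,0,0.3],"twist":0,"hand":1},
    {"translation":[0,0,0.3],"twist":0,"hand":1},
    {"translation":[0,0,0],"twist":0,"hand":1}
  ]
}}

```text
time: 7.4
tool_pos: [0.5258, -0.005, 0.0949]
tool_rot: [-0.002, 0.976, 0.218, -0.005]
contact_force: [-0.9, 0.4, -0.8]
gripper_width: 0.997
grasp_force: 0.0
```

```bash
python3 -c "
from h import *
rem([.5275,-.006],.025,.437)"
```

```text
t 7.4 tool delta/100mm [0.017 0.02  0.698] twist 0.025 tilt -0.9999 f [-0.9  0.4 -0.8] w 0.997
```

>>> {"method": "apply_moves", "body": {
  "targets": [
    {"translation":[0.01,0.01,0.2],"twist":0,"hand":1},
    {"translation":[0,0,0.2],"twist":0,"hand":1},
    {"translation":[0,0,0.15],"twist":0,"hand":1},
    {"translation":[0,0,0.1],"twist":0,"hand":1},
    {"translation":[0,0,0],"twist":0,"hand":1},
    {"translation":[0,0,0],"twist":0,"hand":1}
  ]
}}

```text
time: 8.0
tool_pos: [0.5301, -0.007, 0.036]
tool_rot: [0.0, 0.976, 0.217, 0.0]
contact_force: [0.5, 0.1, 0.7]
gripper_width: 1.005
grasp_force: 0.0
```

```bash
python3 -c "
from h import *
rem([.5275,-.006],.025,.437)"
```

```text
t 8.0 tool delta/100mm [-0.02 -0.02  0.11] twist 0.008 tilt -1.0 f [0.5 0.1 0.7] w 1.005
```

>>> {"method": "apply_moves", "body": {
  "targets": [
    {"translation":[-0.02,-0.02,0.1],"twist":0,"hand":1},
    {"translation":[0,0,0],"twist":0,"hand":0.7},
    {"translation":[0,0,0],"twist":0,"hand":0.4},
    {"translation":[0,0,0],"twist":0,"hand":0},
    {"translation":[0,0,0],"twist":0,"hand":0},
    {"translation":[0,0,0],"twist":0,"hand":0}
  ]
}}

```text
time: 8.6
tool_pos: [0.5272, -0.0061, 0.0256]
tool_rot: [0.0, 0.976, 0.217, 0.0]
contact_force: [-0.1, -0.6, 0.8]
gripper_width: 0.644
grasp_force: 65.3
```

>>> {"method": "apply_moves", "body": {
  "targets": [
    {"translation":[0,0,-0.03],"twist":0,"hand":0},
    {"translation":[0,0,-0.1],"twist":0,"hand":0},
    {"translation":[0,0,-0.25],"twist":0,"hand":0},
    {"translation":[0,0,-0.3],"twist":0,"hand":0},
    {"translation":[0,0,-0.3],"twist":0,"hand":0},
    {"translation":[0,0,-0.3],"twist":0,"hand":0},
    {"translation":[0,0,-0.1],"twist":0,"hand":0},
    {"translation":[0,0,0],"twist":0,"hand":0}
  ]
}}

```text
time: 9.4
tool_pos: [0.528, -0.0061, 0.1653]
tool_rot: [0.001, 0.976, 0.217, 0.002]
contact_force: [-0.2, 0.2, -4.1]
gripper_width: 0.646
grasp_force: 65.0
```

```bash
python3 -c "
from h import *
rem(C,.165,CY)"
```

```text
t 9.4 tool delta/100mm [ 1.305e+00 -2.610e+00  1.000e-03] twist 4.039 tilt -1.0 f [-0.2  0.2 -4.1] w 0.646
```

```bash
python3 - <<'E'
from h import *
im=cv2.imread("pics/top0.png")
g=cv2.cvtColor(im,cv2.COLOR_BGR2GRAY);hsv=cv2.cvtColor(im,cv2.COLOR_BGR2HSV)
gb=cv2.resize(g,None,fx=S,fy=S,interpolation=cv2.INTER_CUBIC);sb=cv2.resize(hsv[:,:,1],None,fx=S,fy=S)
m=((gb>60)&(sb<90)).astype(np.uint8)
n,L,st,ce=cv2.connectedComponentsWithStats(cv2.morphologyEx(m,cv2.MORPH_OPEN,np.ones((9,9))))
u,v=(proj("top",[[*C,.006]])[0]*S).astype(int);M=L==L[v,u];print(st[L[v,u]],gb[v,u])
def pol(p,z):
    q=np.array([[-.054,-.07,0],[.054,-.07,0],[.054,.07,0],[-.054,.07,0]])@R(p[2]).T+[p[0],p[1],z]
    k=np.zeros(gb.shape,np.uint8);cv2.fillConvexPoly(k,np.round((proj("top",q)+.5)*S*8).astype(np.int32),1,shift=3);return k>0
def sil2(p): return pol(p,.006)&pol(p,.062)
cost=lambda p:1-(M&(s:=sil2(p))).sum()/(M|s).sum()
r=differential_evolution(cost,[(C[0]-.02,C[0]+.02),(C[1]-.02,C[1]+.02),(-.2,.2)],seed=1,polish=False,maxiter=30);print(r.x,r.fun)
big=cv2.resize(im,None,fx=S,fy=S)
for k,col in((sil2(r.x),(0,0,255)),(M,(0,255,0)),(sil("top",caseparts(r.x)),(255,255,0))):
    cv2.drawContours(big,cv2.findContours(k.astype(np.uint8),0,2)[0],-1,col,1)
# side overlay
s=cv2.resize(cv2.imread("pics/side0.png"),None,fx=S,fy=S)
cv2.drawContours(s,cv2.findContours(sil("side",caseparts(r.x)),0,2)[0],-1,(255,255,0),1)
a,b=(proj("side",[[*C,.03]])[0]*S).astype(int)
cv2.imwrite("pics/c.png",np.hstack([big[v-200:v+200,u-200:u+200],s[b-200:b+200,a-200:a+200]]))
E
```

```text
[  382   548   169   147 23495] 117
[0.53905721 0.28275711 0.02086642] 0.008315745040101352
```

View pics/c.png

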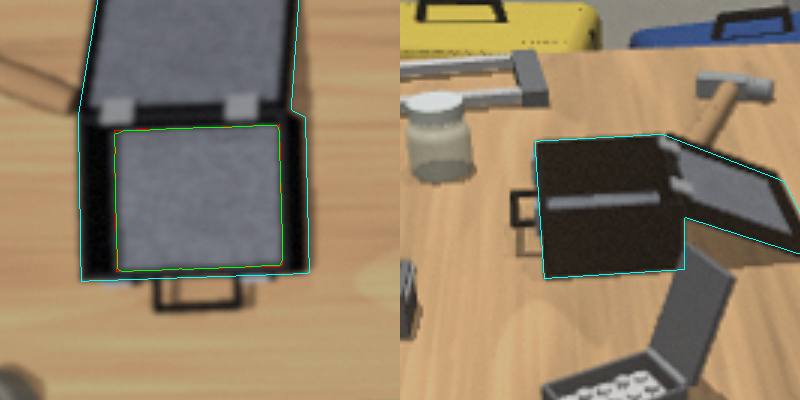

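The case fit is tight: centre (0.539, 0.283), yaw 0.021. Next I'll carry the box over.

>>> {"method": "apply_moves", "body": {
  "targets": [
    {"translation":[0.1,-0.2,0],"twist":0,"hand":0},
    {"translation":[0.2,-0.37,0],"twist":0,"hand":0},
    {"translation":[0.2,-0.4,0],"twist":0,"hand":0},
    {"translation":[0.2,-0.4,0],"twist":0,"hand":0},
    {"translation":[0.2,-0.4,0],"twist":0,"hand":0},
    {"translation":[0.2,-0.4,0],"twist":0,"hand":0},
    {"translation":[0.13,-0.25,0],"twist":0,"hand":0},
    {"translation":[0.1,-0.15,0],"twist":0,"hand":0}
  ]
}}

```text
time: 10.2
tool_pos: [0.5367, 0.2848, 0.1603]
tool_rot: [0.0, 0.976, 0.218, -0.002]
contact_force: [1.2, 1.0, -4.0]
gripper_width: 0.649
grasp_force: 65.1
```

>>> {"method": "apply_moves", "body": {
  "targets": [
    {"translation":[0,0,0],"twist":0.5,"hand":0},
    {"translation":[0,0,0],"twist":0.7,"hand":0},
    {"translation":[0,0,0],"twist":0.7,"hand":0},
    {"translation":[0,0,0],"twist":0.7,"hand":0},
    {"translation":[0,0,0],"twist":0.7,"hand":0},
    {"translation":[0,0,0],"twist":0.6,"hand":0},
    {"translation":[0,0,0],"twist":0.25,"hand":0},
    {"translation":[0,0,0],"twist":0,"hand":0}
  ]
}}

```text
time: 11.0
tool_pos: [0.538, 0.2824, 0.162]
tool_rot: [0.0, 1.0, 0.011, -0.001]
contact_force: [1.2, -0.1, -3.3]
gripper_width: 0.647
grasp_force: 65.1
```

```bash
python3 -c "
from h import *
rem([.54,.283],.12,.021)"
```

```text
t 11.0 tool delta/100mm [ 0.021 -0.005  0.419] twist 0.016 tilt -1.0 f [ 1.2 -0.1 -3.3] w 0.647
```

>>> {"method": "apply_moves", "body": {
  "targets": [
    {"translation":[0.02,0,0.1],"twist":0,"hand":0},
    {"translation":[0,0,0.2],"twist":0,"hand":0},
    {"translation":[0,0,0.2],"twist":0,"hand":0},
    {"translation":[0,0,0.15],"twist":0,"hand":0},
    {"translation":[0,0,0],"twist":0,"hand":0}
  ]
}}

```text
time: 11.5
tool_pos: [0.5382, 0.2822, 0.0944]
tool_rot: [0.001, 1.0, 0.012, -0.003]
contact_force: [-0.3, -0.5, -3.9]
gripper_width: 0.648
grasp_force: 65.0
```

```bash
python3 - <<'E'
from h import *
rem([.54,.283],.0316,.021)
p=state()["tool_pos"];o=[]
for c in("top","side"):
    im=cv2.resize(grab_frame(c),None,fx=S,fy=S)[:,:,::-1].copy()
    for q,col in((boxparts([p[0],p[1],.021,0],p[2]-.0256),(0,0,255)),(caseparts([.539,.283,.021])[:1],(255,255,0))):
        cv2.drawContours(im,cv2.findContours(sil(c,q),0,2)[0],-1,col,1)
    a,b=(proj(c,[[.54,.283,.07]])[0]*S).astype(int);o.append(im[max(b-200,0):][:400,a-200:a+200])
cv2.imwrite("pics/d.png",np.hstack(o))
E
```

```text
t 11.5 tool delta/100mm [ 0.022 -0.009  0.628] twist 0.02 tilt -1.0 f [-0.3 -0.5 -3.9] w 0.648
```

View pics/d.png

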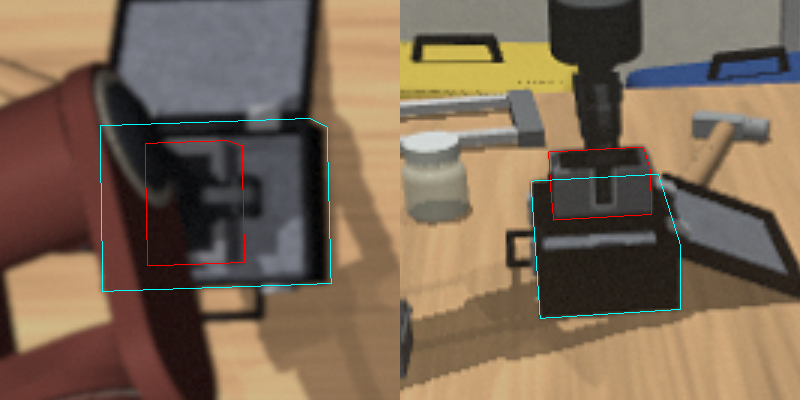

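The held box lies where predicted (side view about (600,182)), level and centred over the opening with its lid shut. I'll lower it.

>>> {"method": "apply_moves", "body": {
  "targets": [
    {"translation":[0.01,0,0.1],"twist":0,"hand":0},
    {"translation":[0,0,0.15],"twist":0,"hand":0},
    {"translation":[0,0,0.15],"twist":0,"hand":0},
    {"translation":[0,0,0.1],"twist":0,"hand":0},
    {"translation":[0,0,0.04],"twist":0,"hand":0},
    {"translation":[0,0,0],"twist":0,"hand":0},
    {"translation":[0,0,0],"twist":0,"hand":0}
  ]
}}

```text
time: 12.3
tool_pos: [0.5418, 0.2834, 0.0446]
tool_rot: [-0.0, 1.0, 0.011, 0.0]
contact_force: [-0.9, -0.7, -3.0]
gripper_width: 0.643
grasp_force: 65.1
```

```bash
python3 -c "
from h import *
rem([.54,.283],.0316,.021)"
```

```text
t 12.3 tool delta/100mm [-0.018  0.003  0.13 ] twist 0.018 tilt -1.0 f [-0.9 -0.7 -3. ] w 0.643
```

>>> {"method": "apply_moves", "body": {
  "targets": [
    {"translation":[-0.02,0,0.03],"twist":0,"hand":0},
    {"translation":[0,0,0.03],"twist":0,"hand":0},
    {"translation":[0,0,0.03],"twist":0,"hand":0},
    {"translation":[0,0,0.02],"twist":0,"hand":0},
    {"translation":[0,0,0],"twist":0,"hand":0},
    {"translation":[0,0,0],"twist":0,"hand":0}
  ]
}}

```text
time: 12.9
tool_pos: [0.5394, 0.2832, 0.0332]
tool_rot: [0.0, 1.0, 0.011, -0.0]
contact_force: [-0.4, 0.4, -4.4]
gripper_width: 0.647
grasp_force: 65.1
```

>>> {"method": "apply_moves", "body": {
  "targets": [
    {"translation":[0,0,0.01],"twist":0,"hand":0},
    {"translation":[0,0,0],"twist":0,"hand":0}
  ]
}}

```text
time: 13.1
tool_pos: [0.5395, 0.2832, 0.0323]
tool_rot: [-0.0, 1.0, 0.011, -0.0]
contact_force: [-0.6, -0.3, -3.4]
gripper_width: 0.65
grasp_force: 65.1
```

>>> {"method": "apply_moves", "body": {
  "targets": [
    {"translation":[0,0,0.01],"twist":0,"hand":0},
    {"translation":[0,0,0],"twist":0,"hand":0}
  ]
}}

```text
time: 13.3
tool_pos: [0.5397, 0.2833, 0.0317]
tool_rot: [-0.0, 1.0, 0.011, 0.0]
contact_force: [-0.5, -0.1, -1.8]
gripper_width: 0.646
grasp_force: 65.4
```

>>> {"method": "apply_moves", "body": {
  "targets": [
    {"translation":[0,0,0.005],"twist":0,"hand":0},
    {"translation":[0,0,0],"twist":0,"hand":0}
  ]
}}

```text
time: 13.5
tool_pos: [0.5397, 0.2833, 0.0317]
tool_rot: [0.0, 1.0, 0.011, 0.0]
contact_force: [-3.3, -0.5, 4.0]
gripper_width: 0.646
grasp_force: 65.9
```

>>> {"method": "apply_moves", "body": {
  "targets": [
    {"translation":[0,0,0],"twist":0,"hand":0.72},
    {"translation":[0,0,0],"twist":0,"hand":0.85},
    {"translation":[0,0,0],"twist":0,"hand":0.85},
    {"translation":[0,0,0],"twist":0,"hand":0.85}
  ]
}}

```text
time: 13.9
tool_pos: [0.5396, 0.2832, 0.0308]
tool_rot: [-0.0, 1.0, 0.011, 0.0]
contact_force: [-0.4, -0.6, -0.1]
gripper_width: 0.85
grasp_force: 0.0
```

>>> {"method": "apply_moves", "body": {
  "targets": [
    {"translation":[0,0,-0.05],"twist":0,"hand":0.85},
    {"translation":[0,0,-0.15],"twist":0,"hand":0.85},
    {"translation":[0,0,-0.3],"twist":0,"hand":0.85},
    {"translation":[0,0,-0.4],"twist":0,"hand":0.85},
    {"translation":[0,0,-0.4],"twist":0,"hand":0.85},
    {"translation":[-0.4,0.2,-0.2],"twist":0,"hand":0.85},
    {"translation":[-0.4,0.2,0],"twist":0,"hand":0.85},
    {"translation":[0,0.2,0],"twist":0,"hand":0.85}
  ]
}}

```text
time: 14.7
tool_pos: [0.4573, 0.2211, 0.1817]
tool_rot: [-0.0, 1.0, 0.013, -0.0]
contact_force: [0.7, -1.2, -0.5]
gripper_width: 0.851
grasp_force: 0.0
```

>>> {"method": "apply_moves", "body": {
  "targets": [
    {"translation":[0,0.4,0],"twist":0,"hand":0.85},
    {"translation":[0,0.4,0],"twist":0,"hand":0.85},
    {"translation":[0,0.4,0],"twist":0,"hand":0.85},
    {"translation":[0,0.4,0],"twist":0,"hand":0.85},
    {"translation":[0,0.4,0],"twist":0,"hand":0.85},
    {"translation":[0,0,0],"twist":0,"hand":0.85}
  ]
}}

```text
time: 15.3
tool_pos: [0.4658, 0.0178, 0.1825]
tool_rot: [0.001, 1.0, 0.009, 0.001]
contact_force: [1.0, -0.1, 0.8]
gripper_width: 0.855
grasp_force: 0.0
```

```bash
python3 - <<'E'
from h import *
o=[]
for c in("top","side"):
    im=cv2.resize(grab_frame(c),None,fx=S,fy=S)[:,:,::-1].copy()
    a,b=(proj(c,[[.54,.283,.05]])[0]*S).astype(int);o.append(im[max(b-200,0):][:400,a-200:a+200])
    if c=="top": cv2.drawContours(o[0],[h-[a-200,b-200] for h in cv2.findContours(sil(c,boxparts([.5397,.2833,.021,0],.006)),0,2)[0]],-1,(0,0,255),1)
cv2.imwrite("pics/e.png",np.hstack(o))
E
```

```text
(no output)
```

View pics/e.png

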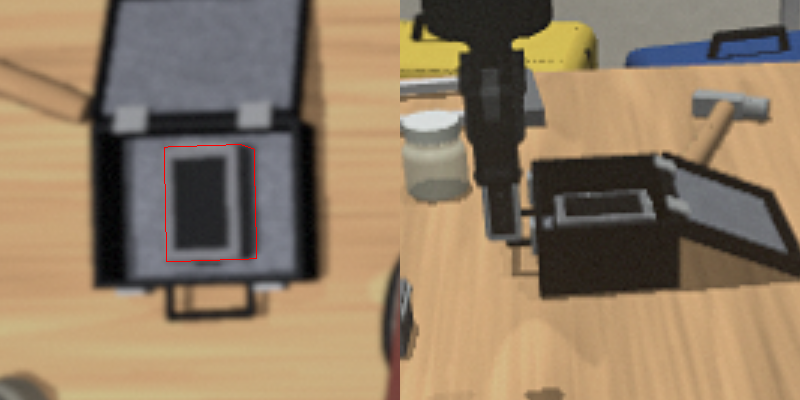

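The top view shows the box at (205,203), shut, flat and centred on the case floor, and the robot is clear. I'm handing in.

```bash
python3 -c "
from plant import *
print(job_done())"
```

```text
the job is handed in; nothing more can be done
None
```

The rivet box's lid is folded shut and the box sits flat and right way up on the floor of the deep half of the tool case; the job was handed in at about 15 s with the arm clear.

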